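# Sweep the loose bottle caps into the rail bay

## Task

The ship is about to roll: sweep the three loose teal bottle caps along the bench with your closed fingers, through the open side of the low metal rail bay, until all three lie flat and wholly inside it. Only slide them: do not pinch, lift, tip or flick a cap. Leave the white sample bottle, the amber jar and the tape roll standing where they are.

Things in the scene. Friction and masses are not known exactly. Their poses are not given: they have to be found in the camera images.
- bay: Low three-sided aluminium rail fixed to the bench round a dark grey sheet (flush, no sill). Clear inside 110 mm along its x by 200 mm along its y; rail 8 mm thick, 30 mm high. Origin: centre of the inside, on the bench. The open mouth, where the sheet begins, is the whole side at x = -55 mm, roughly facing the robot; +x points to the back rail (inner face x = +55 mm); side rails' inner faces at y = +-100 mm.
- cap_a: Teal ribbed screw cap of a reagent bottle, loose, lying flat on the bench with its plain top up: a round disc 44 mm in diameter, 24 mm high, about 20 g. Origin at the centre of its underside, z up. It starts outside the mouth, in a loose row with the other caps and the sample bottle (centres 70 mm or more apart).
- cap_b: Teal ribbed screw cap of a reagent bottle, loose, lying flat on the bench with its plain top up: a round disc 44 mm in diameter, 24 mm high, about 20 g. Origin at the centre of its underside, z up. It starts outside the mouth, in a loose row with the other caps and the sample bottle (centres 70 mm or more apart).
- cap_c: Teal ribbed screw cap of a reagent bottle, loose, lying flat on the bench with its plain top up: a round disc 44 mm in diameter, 24 mm high, about 20 g. Origin at the centre of its underside, z up. It starts outside the mouth, in a loose row with the other caps and the sample bottle (centres 70 mm or more apart).
- sample_bottle: Small white plastic sample bottle, loose, standing in the same row as the caps: 38 mm in diameter, 62 mm high. Origin at the centre of its underside. To be left alone.
- amber_jar: Small dark brown jar with a black lid and a white label, loose, standing beside the bay: 52 mm in diameter, 62 mm high. Origin at the centre of its underside. To be left alone.
- tape_roll: Roll of yellow-brown packing tape, loose, lying flat beside the bay: 90 mm in outer diameter, 76 mm inner, 45 mm high. Origin at the centre of its underside. To be left alone.
Not all that is in view belongs to the job. What is shaped like the cap_a but yellow is not meant.

How it is judged:
By the outcome, as a careful person would: the job done as asked, in the order asked, and still so for the second after the job is handed in, with the robot touching nothing.
It also fails if it takes over 70 s, if anything falls off the work surface, if the arm or the gripper's body presses on something with over 40 N, if the wrist force passes 120 N, or if a joint passes its speed limit or range.

## Robot

A 6-joint arm with a two-finger parallel gripper is mounted at the origin on the work surface. World frame = base frame: x ahead of the robot, y to its left, z up, the work surface at z = 0. Lengths are in m, angles in rad, forces in N, time in s.
With the tool pointing down it reaches from about 0.3 to 0.825 m from the base axis. Payload 5.4 kg.
Tool frame: the origin (TCP) lies at the very end of the fingers, on their centre line; the grasp point (between the pads) lies 19 mm behind it; z points along the fingers, y is the direction in which the jaws open and shut (so a half turn about z gives the same grasp; the last joint's range is limited). The gripper opens to 92 mm and grips with 3 to 60 N. Pads are 20 mm wide; open, the fingers measure 128 mm over their backs; the gripper's body (75 mm by 189 mm) begins 69 mm behind the grasp point.
Start: joints at [-1.453, 0.158, 1.597, -0, 1.386, -0.21], TCP at [0.185, -0.544, 0.215] pointing down, gripper open.
Joint ranges: [-2.91, 2.91], [-0.94, 2.29], [0.18, 2.7], [-1.29, 4.43], [0.17, 2.64], [-3, 3]. Speed limits (rad/s): [2.57, 2.57, 3.14, 3.14, 3.14, 3.14].

## Interface

Orientations are given as a unit quaternion [x, y, z, w].
In Python, from bench import bot gives the robot as it stands.
- The arm moves only by the tool move_arm, never from a script. Its argument "commands" is a list of rows, each a list of 7 numbers: the turn, a rotation vector about the tool's x, y, z in units of 6 degrees (1.0 is 6 degrees), then the shift along the tool's x, y, z in units of 40 mm (1.0 is 40 mm), then the finger opening in mm, from 0 to 91.9. In form: [[wx, wy, wz, dx, dy, dz, claw], ...]. A call has 1 to 12 rows; each row shifts and turns the commanded pose from where the row before left it, along the tool's axes as they then stand; what a row does not reach is not made up. A row lasts 1/8 s, in which the tool goes at most 62.5 mm and 10.7 degrees, less where a joint would pass 70% of its speed; a pose out of reach is approached as far as the arm can. A call is refused whole if a number of a shift passes 1 or a number of a turn 1, either way. A call with a gripper value outside its range is refused whole. The fingers move at their own pace and stop on an object; "newtons" is the grip in N (left out, the last holds). Time passes only in rows, so rows that do not move let the fingers close. It gives the time, the measured TCP pose, the force and the opening at its end, in the units of the state.
- bot.read_state(): the state, without advancing time (a new reading comes with each control period).
- bot.get_image(name): name is "scene" or "top"; returns the picture (480x640x3 uint8, blue, green, red); there is no depth.
- bot.calibration(name): a dict with "K" (3x3 intrinsics, pixels), "distortion" ([k1, k2, p1, p2, k3] as OpenCV has them; the pictures are not rectified), "R" (3x3) and "t" (3): a world point X has camera coordinates R X + t. Camera axes: x right, y down, z forward; pixel columns grow to the right and rows downward; lengths in m; the calibration is good to about 2 mm. A picture is of the moment at which its call begins. calibration takes no time and is no camera call.
- bot.job_done(): hands the job in, once; it reports no verdict.
Trained networks look in the newest picture that a camera, given by its name, has taken for a name from the list of things; names that differ only in an ending like _2 or _b are one class to them, and where a whole thing is asked for, a point or a joint stands for the part that bears it (a point fixed in the world has none). Each returns a list of dicts, best first, with "confidence" (0 to 1); they miss things now and then, are a little off and sometimes report something else, mostly with a low value. They report only what shows in the picture. A call takes as long as a camera call. They do not tell look-alikes from the thing itself.
- bot.trace(target, camera): "pixels" (480x640 bool, what is visible of it) and "bbox" ([left, top, right, bottom] in pixels, round what is visible of it).
The state is a dict: "t": time; "q": joint angles; "dq": joint speeds; "joint_torque": joint torques, N m; "eef_pos": TCP position; "eef_rot": TCP orientation; "wrist_force": force on the tool from outside, world axes, zero at the start; "ft_torque": the same for the moment, N m; "gripper_width": opening from 0.0 (shut) to 1.0 (fully open).
Only numpy, scipy, OpenCV 4.12 (cv2) and the standard library are available. Lean on these libraries where they do the work, as an engineer would, in place of code of your own. Each camera call takes 0.05 s, during which the arm holds its last target.

## Working session

There is one attempt and no reset: what is moved stays moved. The work goes in short steps, Python scripts to look and compute and a tool call to move; the robot and the scene stay as the last step left them, time stands still between calls to the robot, and variables do not carry over. Pictures are saved under pics/ and viewed, and the job is handed in when it is done.

Besides the shell and the picture viewer there is one more tool, called after ">>>" as a command line: name --pt "numbers of a row" for each row, then --argument value for the rest. move_arm: Moves the arm, as the interface text tells. Its arguments: {"type":"object","properties":{"commands":{"type":"array","items":{"type":"array","items":{"type":"number"}}},"newtons":{"type":"number"}},"required":["commands"]}

```bash
mkdir -p pics; ls
python3 - <<'E'
from bench import bot
import cv2
for n in("scene","top"):
    cv2.imwrite(f"pics/{n}0.png",bot.get_image(n))
    c=bot.calibration(n);print(n,c)
s=bot.read_state();print(s["t"],s["eef_pos"],s["eef_rot"],s["gripper_width"])
E
```

```text
pics
scene {'K': array([[540.79862002,   0.        , 317.15381638],
       [  0.        , 540.79862002, 242.01406906],
       [  0.        ,   0.        ,   1.        ]]), 'distortion': array([0.02337835, 0.        , 0.        , 0.        , 0.        ]), 'R': array([[-0.69425074,  0.71968437,  0.00838557],
       [ 0.39945734,  0.39497999, -0.8272996 ],
       [-0.59870673, -0.57100368, -0.56169836]]), 't': array([ 0.36872688, -0.17534381,  1.39037997])}
top {'K': array([[434.74854829,   0.        , 324.17423784],
       [  0.        , 434.74854829, 238.06417771],
       [  0.        ,   0.        ,   1.        ]]), 'distortion': array([-0.0279353,  0.       ,  0.       ,  0.       ,  0.       ]), 'R': array([[-0.01703985, -0.99979843, -0.0106176 ],
       [-0.99646307,  0.01785502, -0.08211296],
       [ 0.08228599,  0.00918086, -0.99656647]]), 't': array([0.02002641, 0.56124706, 0.8228238 ])}
0.1 [ 0.18505189 -0.5438226   0.21373863] [ 9.86596534e-01  1.63176645e-01  3.33816677e-05 -8.13013814e-04] 1.0014362111107475
```

View pics/scene0.png

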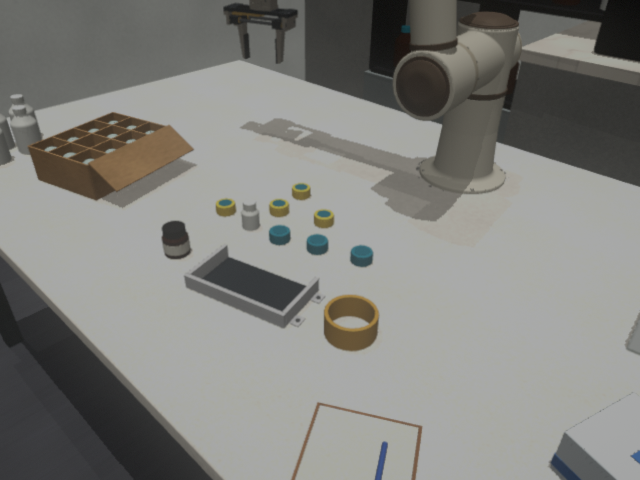

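View pics/top0.png

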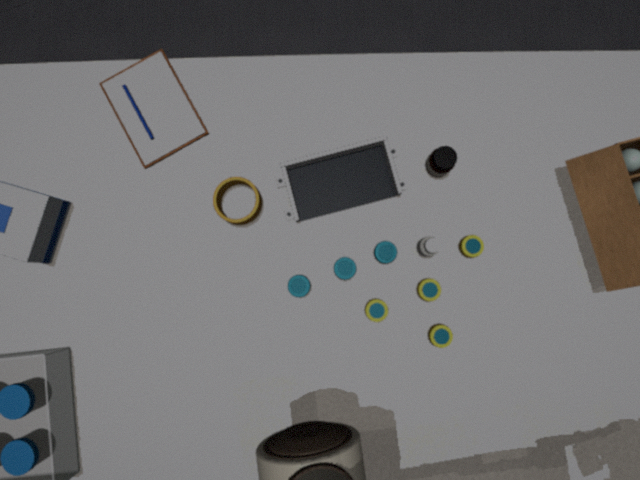

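Candidates in the top view: plain teal caps at (299,286), (345,268) and (386,252). Look-alikes are the yellow-rimmed ones at (377,310), (429,290), (441,336) and (473,246), which I reject. I'll check with a crop and measure.

```bash
cat > h.py <<'E'
import numpy as np, cv2
from bench import bot
def w(name,px,z):
    c=bot.calibration(name);K,d,R,t=c["K"],c["distortion"],c["R"],c["t"]
    u=cv2.undistortPoints(np.array(px,float).reshape(-1,1,2),K,d).reshape(-1,2)
    o=-R.T@t; r=np.c_[u,np.ones(len(u))]@R
    return o+r*((z-o[2])/r[:,2])[:,None]
def p(name,X):
    c=bot.calibration(name)
    return cv2.projectPoints(np.array(X,float).reshape(-1,1,3),cv2.Rodrigues(c["R"])[0],c["t"],c["K"],c["distortion"])[0].reshape(-1,2)
def blobs(m,amin):
    n,l,s,c=cv2.connectedComponentsWithStats(m.astype(np.uint8))
    return [(c[i],s[i],l==i) for i in range(1,n) if s[i,4]>=amin]
E
python3 - <<'E'
from h import *
im=cv2.imread("pics/top0.png")
cr=im[130:350,210:500];cv2.imwrite("pics/crop0.png",cv2.resize(cr,None,fx=2.6,fy=2.6,interpolation=2))
hsv=cv2.cvtColor(im,cv2.COLOR_BGR2HSV)
teal=(cv2.inRange(hsv,(82,90,40),(105,255,255))>0)
for c,s,m in blobs(teal,60): print("teal",c.round(1),s,w("top",[c],.024).round(4))
roi=np.zeros(im.shape[:2],bool);roi[135:230,270:415]=1
for n,m in [("dark",(hsv[...,2]<75)&roi)]:
  for c,s,mm in blobs(m,500):
    r=cv2.minAreaRect(np.argwhere(mm)[:,::-1].astype(np.float32));b=cv2.boxPoints(r)
    print(n,c,s,b.round(1),w("top",b,0).round(4))
for t in("sample_bottle","amber_jar","tape_roll","bay","cap_a"):
    for r in bot.trace(t,"top")[:6]:print(t,round(r["confidence"],2),r["bbox"])
E
```

```text
teal [472.6 245.6] [466 239  14  14 152] [[ 0.5416 -0.2776  0.024 ]]
teal [385.1 251.9] [374 241  23  22 379] [[ 0.5325 -0.1074  0.024 ]]
teal [344.5 268. ] [334 257  22  23 369] [[ 0.5027 -0.0281  0.024 ]]
teal [298.6 285.6] [288 275  22  22 380] [[0.4704 0.0612 0.024 ]]
teal [429.5 289.6] [423 283  14  14 153] [[ 0.4583 -0.1908  0.024 ]]
teal [376.5 310.2] [370 303  14  15 156] [[ 0.4208 -0.0877  0.024 ]]
teal [441.4 336.1] [435 329  14  15 158] [[ 0.3696 -0.2104  0.024 ]]
teal [ 14.2 401.3] [  0 384  31  35 907] [[0.2552 0.6154 0.024 ]]
teal [ 17.2 456.9] [  0 439  35  37 996] [[0.1502 0.607  0.024 ]]
dark [341.37410823 180.42422133] [ 286  141  114   81 5747] [[282.8 166.3]
 [384.9 139.7]
 [399.2 194.7]
 [297.1 221.2]] [[ 0.7112  0.092   0.    ]
 [ 0.7623 -0.1168  0.    ]
 [ 0.6484 -0.1422  0.    ]
 [ 0.5983  0.0643  0.    ]]
sample_bottle 0.63 [417.5, 241.1, 441.3, 257.3]
amber_jar 0.93 [424.0, 145.8, 457.6, 177.5]
tape_roll 0.62 [214.1, 179.2, 264.7, 221.1]
bay 0.96 [273.4, 134.6, 408.3, 225.1]
bay 0.67 [375.9, 241.7, 395.1, 265.7]
bay 0.2 [416.7, 239.4, 441.0, 257.6]
cap_a 0.95 [331.7, 258.1, 357.8, 281.4]
cap_a 0.67 [363.9, 301.4, 385.3, 323.4]
cap_a 0.65 [418.2, 278.0, 440.2, 303.4]
cap_a 0.63 [376.0, 241.2, 396.1, 263.5]
cap_a 0.6 [459.1, 236.2, 483.5, 260.2]
cap_a 0.56 [427.9, 323.4, 452.6, 349.0]
```

View pics/crop0.png

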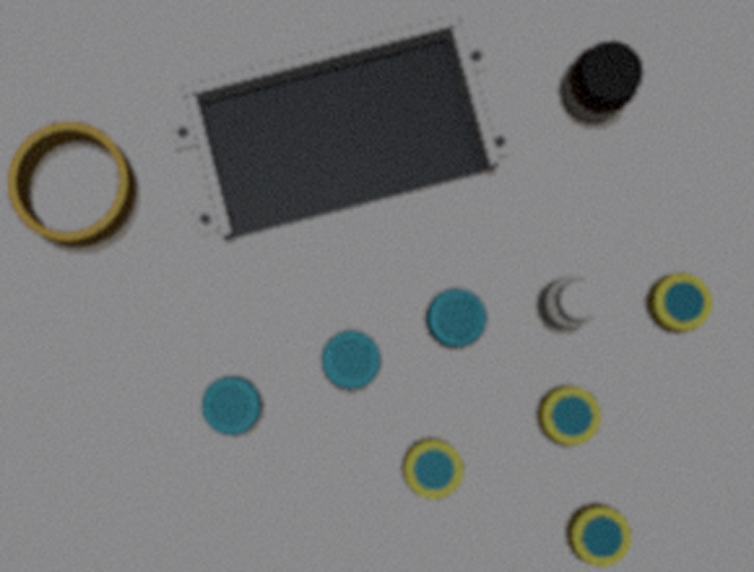

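The crop shows three plain teal discs, centred at (299,286), (345,268) and (386,252) in the full picture. The four yellow-ringed ones are look-alikes. Next I'll fit the bay pose and check it with an overlay in both views.

Run:
```python
from h import *
th=np.deg2rad(13.65);ex=np.array([np.cos(th),np.sin(th)]);ey=np.array([-ex[1],ex[0]]);c=np.array([.677,-.026])
for n in("scene","top"):
    im=cv2.imread(f"pics/{n}0.png");im=cv2.resize(im,None,fx=4,fy=4,interpolation=2)
    def P(pts): return (p(n,pts)*4+1.5).astype(int)
    for z,col in((0,(0,0,255)),(.03,(0,255,0))):
        q=[np.r_[c+a*ex+b*ey,z] for a,b in((-.055,.1),(.055,.1),(.055,-.1),(-.055,-.1))]
        cv2.polylines(im,[P(q)],False,col,1)
    ca=[(.5325,-.1074),(.5027,-.0281),(.4704,.0612)]
    for k in ca:
        for z in(0,.024):
            a=np.linspace(0,6.28,40);cv2.polylines(im,[P(np.c_[k[0]+.022*np.cos(a),k[1]+.022*np.sin(a),0*a+z])],True,(255,0,255),1)
        if n=="top":print((np.array(k)-c)@ex,(np.array(k)-c)@ey)
    x0,y0=(660,640) if n=="scene" else (1060,520)
    cv2.imwrite(f"pics/ov_{n}.png",im[y0:y0+600,x0:x0+800])
print(w("top",[[238,200],[429,247],[442,160]],.0))
```

```text
-0.15962826354170942 -0.04500030531739297
-0.16987255096301043 0.03909240884518934
-0.18018632476564914 0.1334926528594291
[[ 0.64372395  0.18325341  0.        ]
 [ 0.54180227 -0.19829738  0.        ]
 [ 0.71810216 -0.23140776  0.        ]]
```

View pics/ov_top.png

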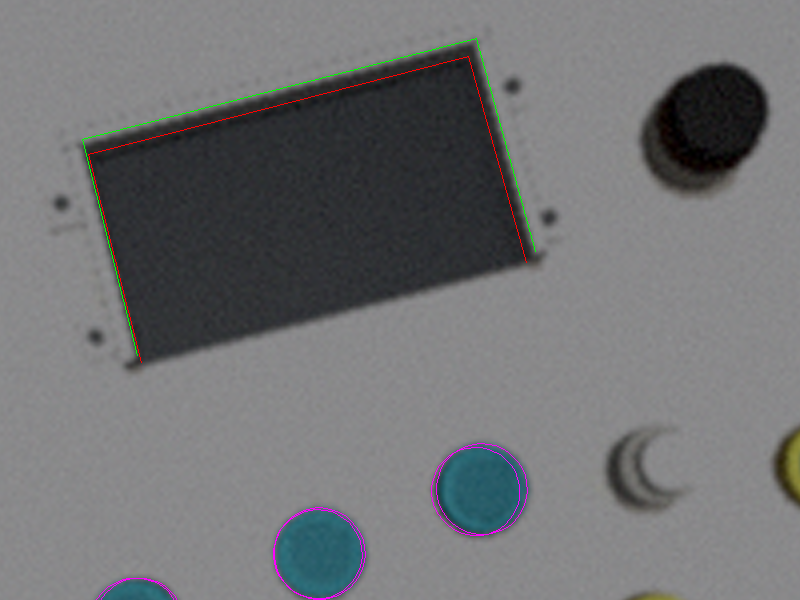

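View pics/ov_scene.png

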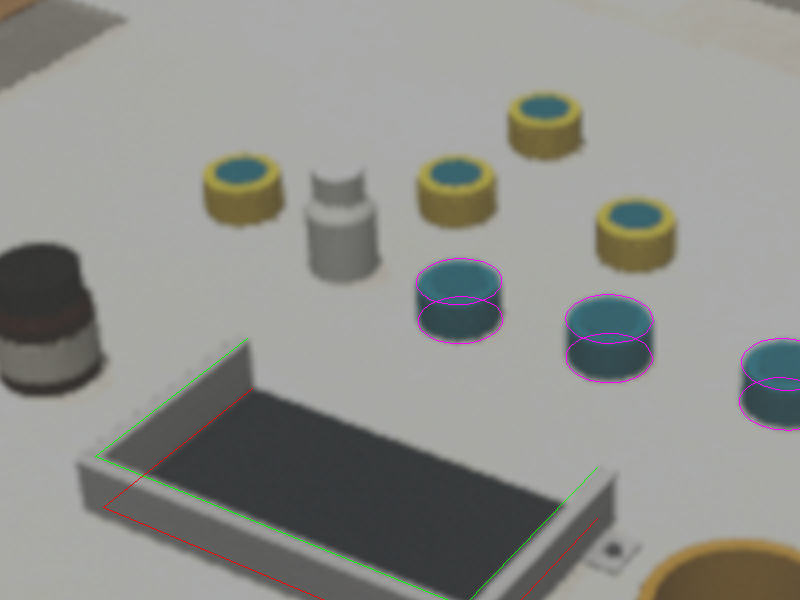

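The overlay matches the bay to about 2 mm, and the caps match in both views. The plan is to push each cap along bay +x with the flat side of the closed fingers. The third cap, at y = +133 mm, needs an angled push first.

```bash
cat >> h.py <<'E'
th=np.deg2rad(13.65);ex=np.array([np.cos(th),np.sin(th)]);ey=np.array([-ex[1],ex[0]]);bc=np.array([.677,-.026])
from scipy.spatial.transform import Rotation as Ro
def st():
    s=bot.read_state();M=Ro.from_quat(s["eef_rot"]).as_matrix();yaw=np.rad2deg(np.arctan2(M[1,0],M[0,0]))
    d=s["eef_pos"][:2]-bc
    print("t",round(s["t"],2),"pos",s["eef_pos"].round(4),"yawbay",(yaw-13.65).round(2),"bay",(d@ex).round(4),(d@ey).round(4),"zaxis",M[:,2].round(3),"F",np.round(s["wrist_force"],1),"g",round(s["gripper_width"],3))
    return s,M,yaw
def go(bx,by,z,yb):
    "units to bay point with bay yaw yb: turn first, then shift"
    s,M,yaw=st()
    tw=(yaw-(yb+13.65))/6
    a=np.deg2rad(yb+13.65);T=np.r_[bc+bx*ex+by*ey,z]-s["eef_pos"]
    print("turn wz",round(tw,2),"shift units x,y,z",(np.array([T@[np.cos(a),np.sin(a),0],T@[np.sin(a),-np.cos(a),0],-T[2]])/.04).round(3))
def caps(tag):
    im=bot.get_image("top");cv2.imwrite(f"pics/{tag}.png",im)
    hsv=cv2.cvtColor(im,cv2.COLOR_BGR2HSV)
    for c,s,m in blobs(cv2.inRange(hsv,(82,90,40),(105,255,255))>0,60):
        if c[0]>100 and s[4]>50:
            q=w("top",[c],.024)[0][:2]-bc;print("teal",c.round(0),s[4],"bay",(q@ex).round(4),(q@ey).round(4))
E
python3 -c "
from h import *
go(-.215,-.045,.12,-1)"
```

```text
t 0.35 pos [ 0.1851 -0.5442  0.2144] yawbay 5.13 bay -0.6003 -0.3875 zaxis [-0.  0. -1.] F [-0.2  0.3  0.9] g 1.004
turn wz 1.02 shift units x,y,z [ 9.482 -8.73   2.36 ]
```

>>> move_arm --pt "0 0 1 0 0 0 0" --pt "0 0 0 0.86 -0.79 0.2 0" --pt "0 0 0 0.86 -0.79 0.2 0" --pt "0 0 0 0.86 -0.79 0.2 0" --pt "0 0 0 0.86 -0.79 0.2 0" --pt "0 0 0 0.86 -0.79 0.2 0" --pt "0 0 0 0.86 -0.79 0.2 0" --pt "0 0 0 0.86 -0.79 0.2 0" --pt "0 0 0 0.86 -0.79 0.2 0" --pt "0 0 0 0.86 -0.79 0.2 0" --pt "0 0 0 0.86 -0.79 0.2 0" --pt "0 0 0 0.86 -0.79 0.2 0" --newtons 10

```text
t: 1.85
eef_pos: [0.4781, -0.1204, 0.1266]
eef_rot: [0.994, 0.111, 0.0, 0.0]
wrist_force: [0.7, -1.2, -0.7]
gripper_width: 0.001
```

```bash
python3 -c "
from h import *
go(-.215,-.045,.007,-1);cv2.imwrite('pics/s1.png',bot.get_image('scene'));caps('t1')"
```

```text
t 1.85 pos [ 0.4781 -0.1204  0.1266] yawbay -0.87 bay -0.2156 -0.0448 zaxis [ 0.001 -0.    -1.   ] F [ 0.7 -1.2 -0.7] g 0.001
turn wz 0.02 shift units x,y,z [0.014 0.006 2.99 ]
teal [474. 243.] 87 bay -0.1874 -0.2159
teal [383. 251.] 304 bay -0.1574 -0.042
teal [344. 268.] 354 bay -0.169 0.0391
teal [299. 286.] 381 bay -0.1803 0.1334
teal [441. 336.] 159 bay -0.3422 -0.1066
```

View pics/s1.png

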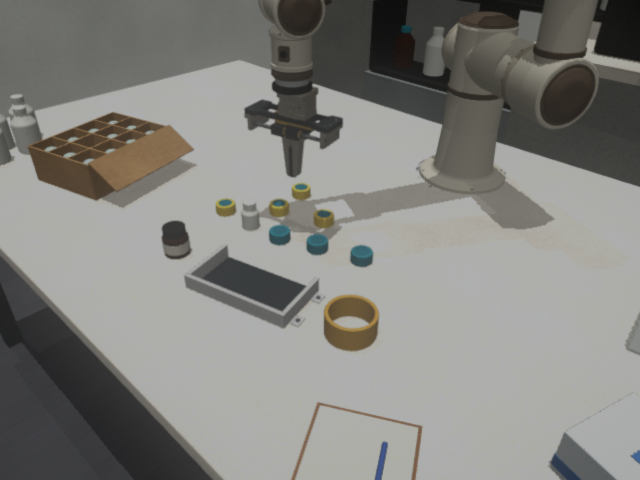

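The picture shows the closed gripper hovering behind the cap at (280,234), clear of the yellow ones at (301,191), (279,207) and (324,218). Next I descend and push.

>>> move_arm --pt "0 0 0 0 0 0.8 0" --pt "0 0 0 0 0 0.8 0" --pt "0 0 0 0 0 0.7 0" --pt "0 0 0 0 0 0.4 0" --pt "0 0 0 0 0 0.25 0" --pt "0 0 0 0 0 0 0" --pt "0 0 0 0.15 0 0 0" --pt "0 0 0 0.15 0 0 0" --pt "0 0 0 0.2 0 0 0" --pt "0 0 0 0.25 0 0 0" --pt "0 0 0 0.25 0 0 0" --pt "0 0 0 0.2 0 0 0"

```text
t: 3.45
eef_pos: [0.5248, -0.1109, 0.0086]
eef_rot: [0.994, 0.111, 0.0, 0.0]
wrist_force: [0.2, 0.7, -0.3]
gripper_width: 0.001
```

```bash
python3 -c "
from h import *
go(-.032,-.048,.007,-1);cv2.imwrite('pics/s2.png',bot.get_image('scene')[150:350,150:420].repeat(2,0).repeat(2,1));caps('t2')"
```

```text
t 3.45 pos [ 0.5248 -0.1109  0.0086] yawbay -0.85 bay -0.1679 -0.0465 zaxis [ 0. -0. -1.] F [ 0.2  0.7 -0.3] g 0.001
turn wz 0.02 shift units x,y,z [ 3.399 -0.023  0.04 ]
teal [339. 269.] 139 bay -0.1698 0.0502
teal [299. 286.] 379 bay -0.1801 0.1334
teal [429. 291.] 127 bay -0.2531 -0.1077
```

View pics/s2.png

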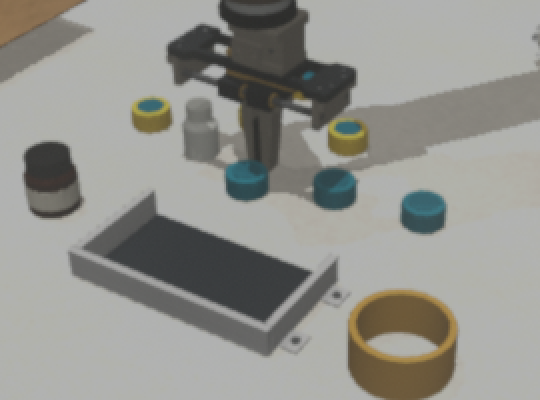

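The first cap is flat against the fingers and moving toward the mouth, at about (248,180) in the crop. I'll continue.

>>> move_arm --pt "0 0 0 0.2 0 0 0" --pt "0 0 0 0.25 0 0 0" --pt "0 0 0 0.25 0 0 0" --pt "0 0 0 0.25 0 0 0" --pt "0 0 0 0.25 0 0 0" --pt "0 0 0 0.25 0 0 0" --pt "0 0 0 0.25 0 0 0" --pt "0 0 0 0.25 0 0 0" --pt "0 0 0 0.25 0 0 0" --pt "0 0 0 0.25 0 0 0" --pt "0 0 0 0.2 0 0 0" --pt "0 0 0 0.1 0 0 0"

```text
t: 5.05
eef_pos: [0.6318, -0.0866, 0.0086]
eef_rot: [0.994, 0.111, 0.0, 0.0]
wrist_force: [-0.6, -0.8, 0.4]
gripper_width: 0.006
```

```bash
python3 -c "
from h import *
go(-.032,-.048,.007,-1);cv2.imwrite('pics/s3.png',bot.get_image('scene')[150:350,150:420].repeat(2,0).repeat(2,1));caps('t3')"
```

```text
t 5.05 pos [ 0.6318 -0.0866  0.0086] yawbay -0.86 bay -0.0582 -0.0482 zaxis [ 0. -0. -1.] F [-0.6 -0.8  0.4] g 0.006
turn wz 0.02 shift units x,y,z [ 0.656 -0.017  0.039]
teal [473. 246.] 151 bay -0.1909 -0.2125
teal [299. 286.] 380 bay -0.1802 0.1334
teal [430. 290.] 130 bay -0.2525 -0.11
teal [441. 336.] 160 bay -0.3421 -0.1066
```

View pics/s3.png

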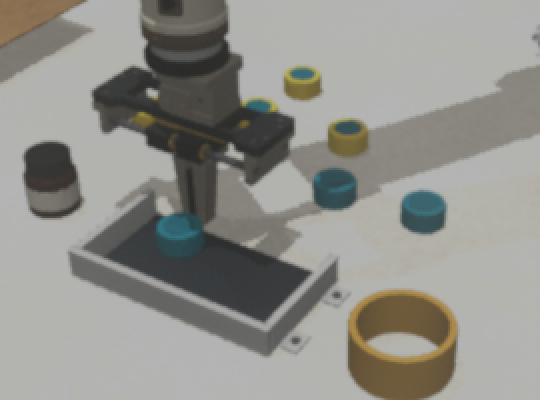

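Cap 1 is past the mouth, at about (180,235) in the crop. A further 28 mm or so, then I back off, lift and turn for cap 2.

>>> move_arm --pt "0 0 0 0.2 0 0 0" --pt "0 0 0 0.2 0 0 0" --pt "0 0 0 0.2 0 0 0" --pt "0 0 0 0.1 0 0 0" --pt "0 0 0 0 0 0 0" --pt "0 0 0 -0.2 0 0 0" --pt "0 0 0 -0.4 0 0 0" --pt "0 0 0 0 0 -0.8 0" --pt "0 0 0 0 0 -0.9 0" --pt "0 0 1 0 0 0 0" --pt "0 0 0.7 0 0 0 0" --pt "0 0 0 0 0 0 0"

```text
t: 6.65
eef_pos: [0.6345, -0.0859, 0.0765]
eef_rot: [1.0, 0.023, -0.0, -0.0]
wrist_force: [0.5, -0.3, -0.9]
gripper_width: 0.005
```

```bash
python3 -c "
from h import *
go(-.221,.049,.0085,-11)"
```

```text
t 6.65 pos [ 0.6345 -0.0859  0.0765] yawbay -11.04 bay -0.0554 -0.0482 zaxis [-0.  0. -1.] F [ 0.5 -0.3 -0.9] g 0.005
turn wz -0.01 shift units x,y,z [-4.527 -1.596  1.701]
```

>>> move_arm --pt "0 0 0 -0.9 -0.32 0 0" --pt "0 0 0 -0.9 -0.32 0 0" --pt "0 0 0 -0.9 -0.32 0 0" --pt "0 0 0 -0.9 -0.32 0 0" --pt "0 0 0 -0.9 -0.32 0 0" --pt "0 0 0 0 0 0 0" --pt "0 0 0 0 0 0 0"

```text
t: 7.52
eef_pos: [0.4535, -0.0305, 0.0771]
eef_rot: [1.0, 0.023, 0.001, 0.0]
wrist_force: [1.2, 0.2, -0.7]
gripper_width: 0.002
```

```bash
python3 -c "
from h import *
go(-.221,.049,.0085,-11);cv2.imwrite('pics/s4.png',bot.get_image('scene')[150:350,150:420].repeat(2,0).repeat(2,1));caps('t4')"
```

```text
t 7.53 pos [ 0.4535 -0.0305  0.0771] yawbay -11.04 bay -0.2183 0.0484 zaxis [ 0.002 -0.001 -1.   ] F [ 1.2  0.2 -0.7] g 0.002
turn wz -0.01 shift units x,y,z [-6.900e-02 -1.000e-03  1.715e+00]
teal [365. 173.] 438 bay 0.0011 -0.0478
teal [473. 246.] 153 bay -0.191 -0.2126
teal [345. 263.] 139 bay -0.1602 0.0351
teal [297. 279.] 103 bay -0.1673 0.1334
teal [430. 289.] 140 bay -0.2511 -0.1096
teal [441. 336.] 159 bay -0.3423 -0.1064
```

View pics/s4.png

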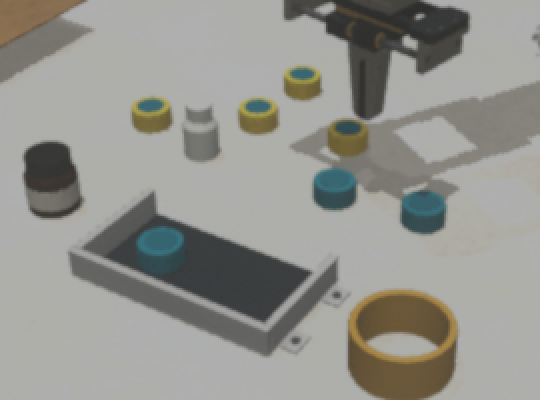

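Cap 1 is flat in the bay at bay (1,-48) mm. Now I descend behind cap 2.

>>> move_arm --pt "0 0 0 0 0 0.6 0" --pt "0 0 0 0 0 0.6 0" --pt "0 0 0 0 0 0.35 0" --pt "0 0 0 0 0 0.15 0" --pt "0 0 0 0 0 0 0" --pt "0 0 0 0.15 0 0 0" --pt "0 0 0 0.15 0 0 0" --pt "0 0 0 0.2 0 0 0" --pt "0 0 0 0.25 0 0 0" --pt "0 0 0 0.25 0 0 0" --pt "0 0 0 0.25 0 0 0" --pt "0 0 0 0.2 0 0 0"

```text
t: 9.12
eef_pos: [0.5112, -0.0274, 0.0086]
eef_rot: [1.0, 0.023, 0.0, -0.0]
wrist_force: [-0.1, 0.5, 0.2]
gripper_width: 0.006
```

>>> move_arm --pt "0 0 0 0.2 0 0 0" --pt "0 0 0 0.25 0 0 0" --pt "0 0 0 0.25 0 0 0" --pt "0 0 0 0.25 0 0 0" --pt "0 0 0 0.25 0 0 0" --pt "0 0 0 0.25 0 0 0" --pt "0 0 0 0.2 0 0 0" --pt "0 0 0 0.1 0 0 0"

```text
t: 10.12
eef_pos: [0.5809, -0.0242, 0.0086]
eef_rot: [1.0, 0.023, 0.0, 0.0]
wrist_force: [0.1, -0.3, -0.1]
gripper_width: 0.002
```

```bash
python3 -c "
from h import *
go(-.03,.012,.0085,-11);cv2.imwrite('pics/s5.png',bot.get_image('scene')[150:350,150:420].repeat(2,0).repeat(2,1));caps('t5')"
```

```text
t 10.12 pos [ 0.5809 -0.0242  0.0086] yawbay -11.07 bay -0.093 0.0244 zaxis [ 0. -0. -1.] F [ 0.1 -0.3 -0.1] g 0.002
turn wz -0.01 shift units x,y,z [1.604 0.004 0.003]
teal [366. 167.] 193 bay 0.011 -0.0531
teal [473. 246.] 152 bay -0.1911 -0.2126
teal [430. 289.] 153 bay -0.2512 -0.1087
teal [441. 336.] 159 bay -0.3422 -0.1065
```

View pics/s5.png

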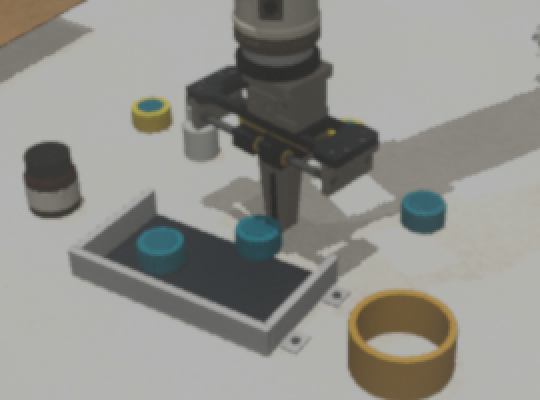

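Cap 2 is at the mouth, at about (258,237) in the crop. I finish this push, retreat, lift and turn for cap 3.

>>> move_arm --pt "0 0 0 0.2 0 0 0" --pt "0 0 0 0.25 0 0 0" --pt "0 0 0 0.25 0 0 0" --pt "0 0 0 0.25 0 0 0" --pt "0 0 0 0.25 0 0 0" --pt "0 0 0 0.2 0 0 0" --pt "0 0 0 0.15 0 0 0" --pt "0 0 0 0.05 0 0 0" --pt "0 0 0 0 0 0 0" --pt "0 0 0 -0.2 0 0 0" --pt "0 0 0 -0.5 0 0 0" --pt "0 0 0 -0.3 0 -0.6 0"

```text
t: 11.72
eef_pos: [0.6007, -0.0226, 0.0305]
eef_rot: [1.0, 0.022, -0.003, -0.001]
wrist_force: [0.7, 0.3, -0.2]
gripper_width: 0.002
```

>>> move_arm --pt "0 0 0 0 0 -0.8 0" --pt "0 0 0 0 0 -0.3 0" --pt "0 0 0.9 0 0 0 0" --pt "0 0 0.9 0 0 0 0" --pt "0 0 0.9 0 0 0 0" --pt "0 0 0.9 0 0 0 0" --pt "0 0 0.9 0 0 0 0" --pt "0 0 0 0 0 0 0"

```text
t: 12.72
eef_pos: [0.6037, -0.023, 0.0758]
eef_rot: [0.977, -0.211, -0.001, -0.0]
wrist_force: [-0.1, -0.2, -0.5]
gripper_width: 0.003
```

```bash
python3 -c "
from h import *
go(-.221,.1655,.0085,-38);cv2.imwrite('pics/s6.png',bot.get_image('scene')[150:350,150:420].repeat(2,0).repeat(2,1));caps('t6')"
```

```text
t 12.72 pos [ 0.6037 -0.023   0.0758] yawbay -38.01 bay -0.0705 0.0202 zaxis [-0.001  0.    -1.   ] F [-0.1 -0.2 -0.5] g 0.003
turn wz -0.0 shift units x,y,z [-5.201 -0.547  1.683]
teal [473. 246.] 152 bay -0.191 -0.2125
teal [430. 290.] 153 bay -0.2513 -0.1086
teal [441. 336.] 159 bay -0.3422 -0.1066
```

View pics/s6.png

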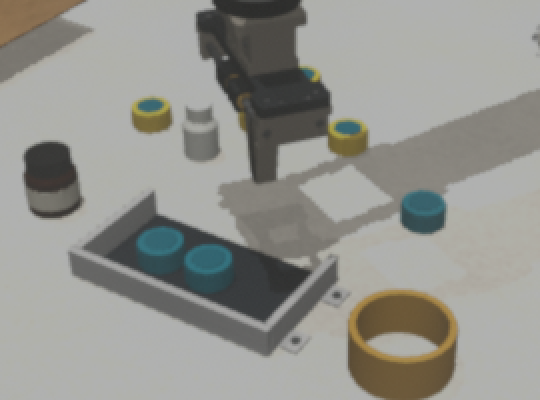

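Caps 1 and 2 are flat in the bay, at about (160,250) and (208,268) in the crop. Now I move over behind cap 3.

>>> move_arm --pt "0 0 0 -0.9 -0.09 0 0" --pt "0 0 0 -0.9 -0.09 0 0" --pt "0 0 0 -0.9 -0.09 0 0" --pt "0 0 0 -0.9 -0.09 0 0" --pt "0 0 0 -0.9 -0.09 0 0" --pt "0 0 0 -0.7 -0.1 0 0" --pt "0 0 0 0 0 0 0" --pt "0 0 0 0 0 0 0"

```text
t: 13.82
eef_pos: [0.425, 0.0825, 0.0769]
eef_rot: [0.977, -0.211, 0.001, -0.0]
wrist_force: [-0.9, 0.4, -0.6]
gripper_width: 0.008
```

```bash
python3 -c "
from h import *
go(-.221,.1655,.0085,-38);cv2.imwrite('pics/s7.png',bot.get_image('scene')[150:350,150:420].repeat(2,0).repeat(2,1));caps('t7')"
```

```text
t 13.82 pos [0.425  0.0825 0.0769] yawbay -38.04 bay -0.2193 0.1649 zaxis [ 0.001 -0.    -1.   ] F [-0.9  0.4 -0.6] g 0.008
turn wz -0.01 shift units x,y,z [-0.043  0.015  1.711]
teal [365. 173.] 435 bay 0.001 -0.0477
teal [339. 180.] 431 bay -0.0002 0.0057
teal [473. 246.] 151 bay -0.1909 -0.2125
teal [299. 286.] 383 bay -0.1801 0.1333
teal [430. 290.] 151 bay -0.2513 -0.1086
teal [376. 310.] 154 bay -0.2637 0.0006
teal [441. 336.] 157 bay -0.3422 -0.1065
```

View pics/s7.png

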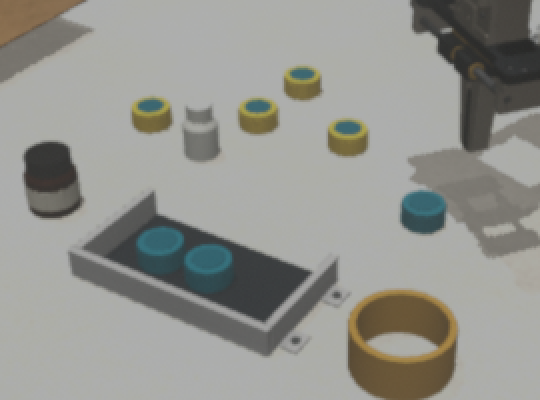

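Caps 1 and 2 measure bay (1,-48) and (0,6) mm. Next I descend and push cap 3 diagonally, 3.35 units in total.

>>> move_arm --pt "0 0 0 0 0 0.6 0" --pt "0 0 0 0 0 0.6 0" --pt "0 0 0 0 0 0.35 0" --pt "0 0 0 0 0 0.15 0" --pt "0 0 0 0 0 0 0" --pt "0 0 0 0.15 0 0 0" --pt "0 0 0 0.15 0 0 0" --pt "0 0 0 0.2 0 0 0" --pt "0 0 0 0.25 0 0 0" --pt "0 0 0 0.25 0 0 0" --pt "0 0 0 0.25 0 0 0" --pt "0 0 0 0.25 0 0 0"

```text
t: 15.42
eef_pos: [0.4793, 0.0577, 0.0086]
eef_rot: [0.977, -0.212, -0.0, -0.0]
wrist_force: [-1.0, -0.1, 0.6]
gripper_width: 0.006
```

>>> move_arm --pt "0 0 0 0.25 0 0 0" --pt "0 0 0 0.25 0 0 0" --pt "0 0 0 0.25 0 0 0" --pt "0 0 0 0.25 0 0 0" --pt "0 0 0 0.25 0 0 0" --pt "0 0 0 0.25 0 0 0" --pt "0 0 0 0.2 0 0 0" --pt "0 0 0 0.1 0 0 0" --pt "0 0 0 0.05 0 0 0" --pt "0 0 0 -0.2 0 0 0" --pt "0 0 0 -0.6 0 0 0" --pt "0 0 0 -0.3 0 -0.6 0"

```text
t: 16.92
eef_pos: [0.5021, 0.0467, 0.0307]
eef_rot: [0.977, -0.211, -0.003, 0.0]
wrist_force: [1.0, -0.4, -0.4]
gripper_width: 0.006
```

>>> move_arm --pt "0 0 0 0 0 -0.8 0" --pt "0 0 -0.9 0 0 -0.3 0" --pt "0 0 -0.9 0 0 0 0" --pt "0 0 -0.9 0 0 0 0" --pt "0 0 -0.9 0 0 0 0" --pt "0 0 -0.9 0 0 0 0" --pt "0 0 -0.9 0 0 0 0" --pt "0 0 -0.9 0 0 0 0" --pt "0 0 0 0 0 0 0"

```text
t: 18.05
eef_pos: [0.5053, 0.046, 0.0764]
eef_rot: [0.993, 0.116, -0.0, -0.0]
wrist_force: [0.2, 0.7, 0.0]
gripper_width: 0.006
```

```bash
python3 -c "
from h import *
go(-.14,.062,.0085,0);cv2.imwrite('pics/s8.png',bot.get_image('scene')[150:350,150:420].repeat(2,0).repeat(2,1));caps('t8')"
```

```text
t 18.05 pos [0.5053 0.046  0.0764] yawbay -0.31 bay -0.1499 0.1105 zaxis [-0.001  0.    -1.   ] F [0.2 0.7 0. ] g 0.006
turn wz -0.05 shift units x,y,z [0.247 1.212 1.698]
teal [365. 173.] 439 bay 0.001 -0.048
teal [339. 180.] 433 bay -0.0003 0.0058
teal [324. 226.] 138 bay -0.0812 0.0574
teal [473. 246.] 153 bay -0.191 -0.2126
teal [430. 290.] 151 bay -0.2514 -0.1086
teal [376. 310.] 154 bay -0.2635 0.0005
teal [441. 336.] 157 bay -0.3423 -0.1064
```

View pics/s8.png

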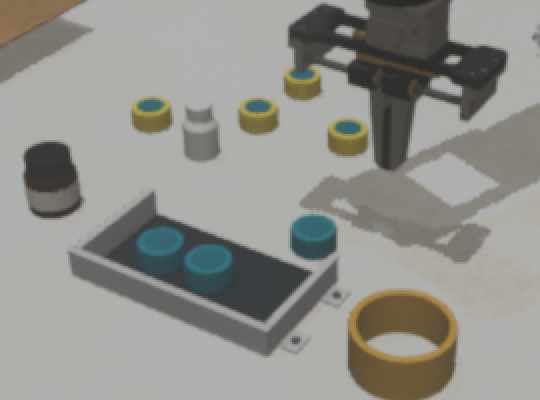

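View pics/t8.png

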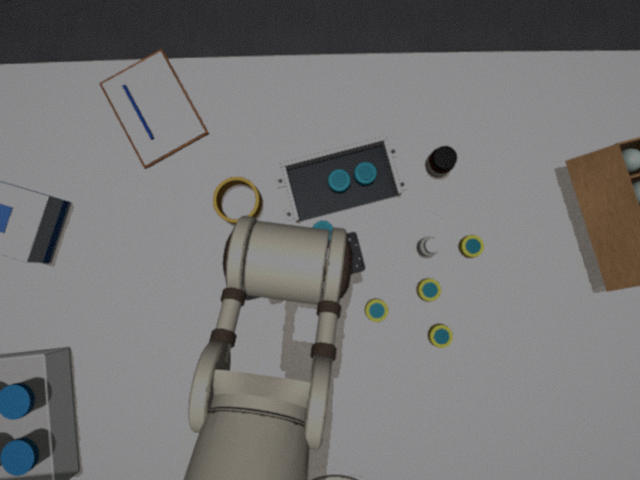

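Cap 3 now sits just outside the mouth, at about (313,235) in the scene crop and partly hidden from the top camera. I'll measure it from the scene camera, using caps 1 and 2 as a check.

```bash
python3 -c "
from h import *
im=bot.get_image('scene');hsv=cv2.cvtColor(im,cv2.COLOR_BGR2HSV)
for c,s,m in blobs(cv2.inRange(hsv,(82,90,30),(105,255,255))>0,100):
    if 150<c[0]<420 and 150<c[1]<350:
        q=w('scene',[c],.014)[0][:2]-bc;print(c.round(1),s[4],'bay',(q@ex).round(4),(q@ey).round(4))
"
```

```text
[306.  266.8] 331 bay -0.0907 0.0612
[229.5 273.5] 409 bay 0.0007 -0.0508
[253.4 282.9] 474 bay 0.0008 0.0043
```

Cap 3 is at about bay (-91,62) mm. I line up straight behind it and push straight in.

>>> move_arm --pt "0 0 0 0.1 0.6 0 0" --pt "0 0 0 0 0.6 0 0" --pt "0 0 0 0 0 0 0" --pt "0 0 0 0 0 0.6 0" --pt "0 0 0 0 0 0.6 0" --pt "0 0 0 0 0 0.35 0" --pt "0 0 0 0 0 0.15 0" --pt "0 0 0 0 0 0 0" --pt "0 0 0 0.15 0 0 0" --pt "0 0 0 0.15 0 0 0" --pt "0 0 0 0.2 0 0 0" --pt "0 0 0 0.2 0 0 0"

```text
t: 19.7
eef_pos: [0.549, 0.0065, 0.0088]
eef_rot: [0.993, 0.117, 0.0, 0.0]
wrist_force: [-0.5, -0.8, -0.4]
gripper_width: 0.006
```

```bash
python3 -c "
from h import *
go(-.031,.062,.0085,0);cv2.imwrite('pics/s9.png',bot.get_image('scene')[150:350,150:420].repeat(2,0).repeat(2,1))"
```

```text
t 19.7 pos [0.549  0.0065 0.0088] yawbay -0.26 bay -0.1167 0.0618 zaxis [ 0. -0. -1.] F [-0.5 -0.8 -0.4] g 0.006
turn wz -0.04 shift units x,y,z [ 2.142 -0.006  0.007]
```

View pics/s9.png

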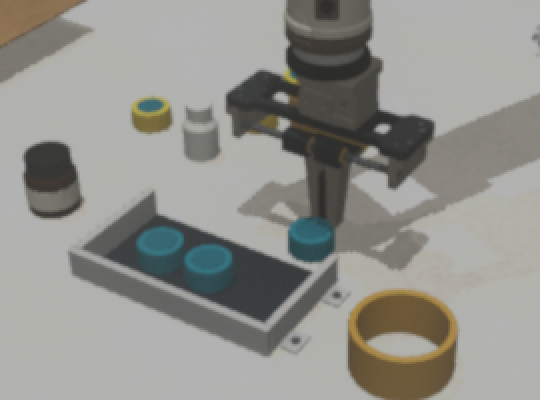

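The cap is in front of the fingers, at about (312,240) in the crop, and lined up clear of the side rail. I push 2.15 units and then retreat.

>>> move_arm --pt "0 0 0 0.2 0 0 0" --pt "0 0 0 0.25 0 0 0" --pt "0 0 0 0.25 0 0 0" --pt "0 0 0 0.25 0 0 0" --pt "0 0 0 0.25 0 0 0" --pt "0 0 0 0.25 0 0 0" --pt "0 0 0 0.25 0 0 0" --pt "0 0 0 0.2 0 0 0" --pt "0 0 0 0.15 0 0 0" --pt "0 0 0 0.1 0 0 0" --pt "0 0 0 0 0 0 0"

```text
t: 21.12
eef_pos: [0.6321, 0.0263, 0.0086]
eef_rot: [0.993, 0.117, 0.0, 0.0]
wrist_force: [0.1, 0.2, 0.2]
gripper_width: 0.006
```

>>> move_arm --pt "0 0 0 -0.2 0 0 0" --pt "0 0 0 -0.5 0 0 0" --pt "0 0 0 -0.5 0 -0.3 0" --pt "0 0 0 -0.3 0 -0.8 0" --pt "0 0 0 -0.5 0 -0.9 0" --pt "0 0 0 -0.9 0 -0.9 0" --pt "0 0 0 -0.9 0 -0.5 0" --pt "0 0 0 -0.9 0 0 0" --pt "0 0 0 0 0 0 0"

```text
t: 22.25
eef_pos: [0.4468, -0.0172, 0.1442]
eef_rot: [0.993, 0.116, -0.0, -0.0]
wrist_force: [0.6, 0.2, 1.0]
gripper_width: 0.007
```

```bash
python3 -c "
from h import *
st();a=bot.get_image('scene');cv2.imwrite('pics/s10.png',a[150:350,150:420].repeat(2,0).repeat(2,1));caps('t10')
import cv2
for n,b in(('scene0','scene'),('top0','top')):
    A=cv2.imread('pics/top0.png')
im=cv2.imread('pics/t10.png');cv2.imwrite('pics/c10.png',cv2.resize(im[130:350,210:500],None,fx=2.6,fy=2.6,interpolation=2))"
```

```text
t 22.25 pos [ 0.4468 -0.0172  0.1442] yawbay -0.35 bay -0.2216 0.0628 zaxis [-0.001  0.    -1.   ] F [0.6 0.2 1. ] g 0.007
teal [365. 173.] 437 bay 0.001 -0.0478
teal [339. 180.] 436 bay -0.0002 0.0057
teal [311. 187.] 434 bay -0.0001 0.0624
teal [473. 246.] 152 bay -0.1911 -0.2126
teal [429. 290.] 157 bay -0.2514 -0.1084
teal [441. 336.] 159 bay -0.3422 -0.1065
```

View pics/s10.png

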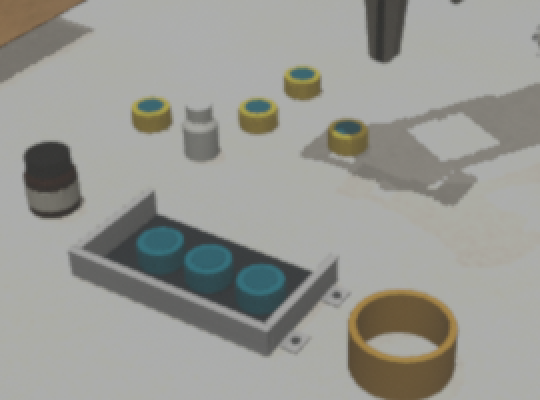

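View pics/c10.png

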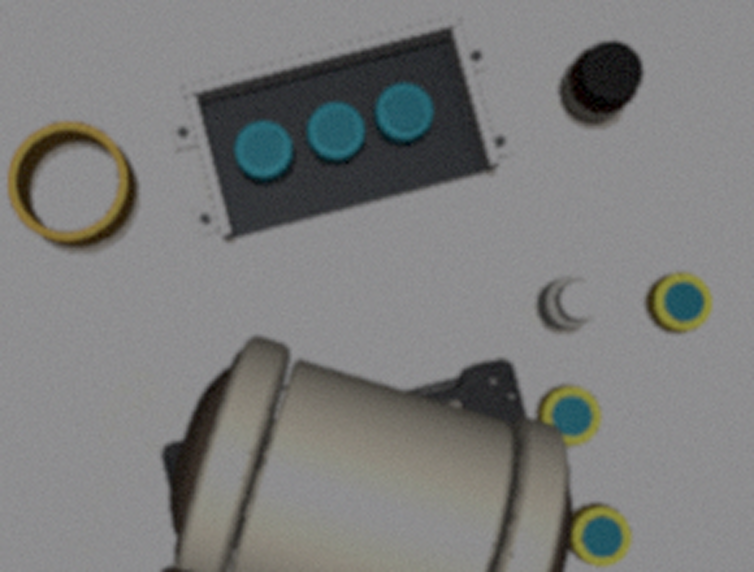

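All three caps lie flat inside the bay, at (265,150), (336,131) and (405,112) in the crop. The bottle, jar and tape are at the same pixels as in the first crop, and the arm is clear. I'll hand in now.

```bash
python3 -c "
from h import *
print(bot.job_done())"
```

```text
the job is handed in; nothing more can be done
None
```

All three teal caps are in the bay and I handed the job in at about 22 s. I slid them one at a time with the closed fingers through the open side. The third cap lay outside the mouth's width, so it got a diagonal push first and then a straight one.

- **Caps:** the last top view put them at bay (x, y) of about (1, -48), (0, 6) and (0, 62) mm. They lie flat, with at least 14 mm to every rail and more than 30 mm to the mouth.
- **Camera agreement:** the scene camera agreed to about 3 mm for the first two caps. I checked the third by eye only in that view.
- **Other things:** the sample bottle, amber jar and tape roll appear unmoved by eye. The three yellow look-alikes I could still measure were where they started. The fourth was hidden from the top camera at the end, but it looks unmoved in the scene view.
- **Forces:** wrist force readings stayed at about 1 N or less in each axis.
- **Failed or disagreeing checks:** none. Some mid-push top-view measurements were partly hidden by the arm, so I did not rely on them.

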